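# Show the slotting punch's nose to the inspection camera

### The job

Check the slotting punch for a chipped nose: on the inspection camera's key box press all the way down and release, one at a time, the lamp key (left), the clear key (middle) and then the larger arm key (right). Then pull the rectangular punch straight up out of its spring-ball holder and present it to the camera: nose tip 60 mm in front of the middle of the lens, nose pointing straight into the lens, and the long side of the nose level, parallel to the width of the camera stand. Finish while holding the punch still there in the gripper; do not touch the camera, and leave the other parts lying or standing where they are.

Things in the scene. Friction and masses are not known exactly. Their poses are not given: they have to be found in the camera images.
- key_lamp_top (a point): Middle of the top of the lamp key, the left one (seen from the robot) of three round grey spring keys in a row on the camera's grey key box (76 x 156 x 27 mm, fixed). Cap 18 mm across, its top 48 mm over the bench and 9 mm over its 34 mm black collar. Axes of the key box: z up, y along the row towards the lamp key; the box is turned by up to 0.3 rad either way.
- key_clear_top (a point): Middle of the top of the clear key: the middle key, like the lamp key, 42 mm from it. Same axes.
- key_arm_top (a point): Middle of the top of the arm key: the right and largest key, cap 26 mm across in a 42 mm collar, as high as the others, 48 mm from the clear key. Same axes.
- key_lamp (a joint): Travel of the lamp key in m: 0 up, 0.005 fully down. It springs back; fully down takes about 4 N.
- key_clear (a joint): Travel of the clear key, the same.
- key_arm (a joint): Travel of the arm key, the same.
- punch_holder: Fixed bare steel block, 56 (x) by 116 (y) by 40 mm high, a screwed foot at either end (166 mm over all); origin under its centre, z up, turned by up to 0.4 rad. At y = +28 mm the punch stands in a close rectangular hole, at y = -28 mm the round pilot pin. A spring ball in the hole grips the punch: a straight pull up of about 6 to 15 N frees it, and after 36 mm it is out.
- punch_centre (a point): Centre of the slotting punch: loose bare steel bar, 0.11 kg, 75 mm long, standing nose down in the holder. This point lies on its axis 37.5 mm from the nose tip. z: from nose to top; x, y: at the start those of the holder. Shank 12 mm thick (x) by 18 mm wide (y), plain for the upper 49 mm, of which the upper 41 mm stick out of the block (top 81 mm over the bench).
- punch_nose (a point): Middle of the nose tip, the lower end of the punch: a rectangle 6 mm (x) by 14 mm (y: the long side of the nose), at the start 6 mm over the bench, hidden in the holder. Same axes as punch_centre.
- punch: The slotting punch, the same part; origin at the nose tip, axes as for punch_centre.
- camera_head: Inspection camera (grey body, black lens with a ring light 67 mm across) fixed on an aluminium stand. Origin: middle of the lens front, 128 mm over the bench. z: the lens axis, out of the lens to what it sees: up, leaning 30 degrees off vertical back to the robot. y: level, along the stand's width. x: away from the robot and up. Stand turned by -0.5 to 0.1 rad. The head is 112 mm long.
- pilot_pin: Loose round steel pin with an 18 mm round head, standing in the other hole of the holder, its top 58 mm over the bench; origin at its foot. To be left alone.
- loupe: Loose black eye loupe, 34 mm across, 26 mm high, origin under it. To be left alone.
- die_segment_0: Loose dark die segment, 32 x 40 x 20 mm, origin under it. To be left alone.
- die_segment_1: Loose light die segment, 29 x 33 x 16 mm, origin under it. To be left alone.

How it is judged:
By the outcome, as a careful person would: the job done as asked, in the order asked, and still so for the second after the job is handed in, while the arm keeps its last pose, push and grip.
It also fails if it takes over 54 s, if anything falls off the work surface, if the arm or the gripper's body presses on something with over 40 N, if the wrist force passes 120 N, or if a joint passes its speed limit or range.

### The arm

A 7-joint arm with a two-finger parallel gripper is mounted at the origin on a cart in front of the work surface, level with it; the furniture and walls round the work are solid. World frame = base frame: x ahead of the robot, y to its left, z up, the work surface at z = 0. Lengths are in m, angles in rad, forces in N, time in s.
With the tool pointing down it reaches from about 0.425 to 0.925 m from the base axis. Payload 6.8 kg.
Tool frame: the origin (TCP) lies midway between the tips of the shut fingers; the grasp point (between the pads) lies 19 mm behind it (grip_point_offset is the distance from the TCP to the grasp point, in m); y points along the fingers, x is the direction in which the jaws open and shut, and the axes are right-handed (so a half turn about y gives the same grasp; the last joint's range is limited). The gripper opens to 85 mm and grips with 20 to 120 N. Pads are 22 mm wide; open, the fingers measure 114 mm over their backs; the gripper's body (76 mm by 85 mm) begins 54 mm behind the grasp point. The pads swing forward as they close: fully open they stand 13 mm farther back than shut.
Start: joints at [-1.451, 0.477, 0.022, 1.555, -0.011, 1.109, -0.083], TCP at [0.152, 0.658, 0.231] pointing down, gripper open.
Joint ranges: [-2.96, 2.96], [-0.34, 2.1], [-1.41, 1.46], [0.24, 2.44], [-1.37, 4.51], [0.17, 1.92], [-2.96, 2.96]. Speed limits (rad/s): [2.39, 2.39, 3.14, 3.14, 3.14, 3.14, 3.14].

### API

Orientations are given as a unit quaternion [w, x, y, z].
In Python, from station import get_obs, read_camera, hand_in, grip_point_offset gives the robot as it stands.
- The arm moves only by the tool play_rows, never from a script. Its argument "increments" is a list of rows, each a list of 2 entries, a list of its own where there are three numbers: the shift along the tool's x, y, z in m, then the turn, a rotation vector about the tool's x, y, z in degrees. In form: [[[tx, ty, tz], [ax, ay, az]], ...]. A call has 1 to 20 rows; each row shifts and turns the commanded pose from where the row before left it, along the tool's axes as they then stand; what a row does not reach is not made up. A row lasts 1/12 s, in which the tool goes at most 41.7 mm and 7.16 degrees, less where a joint would pass 70% of its speed; a pose out of reach is approached as far as the arm can. A call with a gripper value outside its range is refused whole. "gripper" is the finger opening in m, from 0 to 0.0854, set as the call begins (left out, the last holds). The fingers move at their own pace and stop on an object; "grip_force" is the grip in N (left out, the last holds). Time passes only in rows, so rows that do not move let the fingers close. It gives the time, the measured TCP pose, the force and the opening at its end, in the units of the state.
- get_obs(): the state, without advancing time (a new reading comes with each control period).
- read_camera(name): name is "side" or "top"; returns a dict with "color" (420x560x3 uint8, red, green, blue), "range_z" (420x560 float32, m along the optical axis (not along the pixel's ray), 0 where there is no reading), "intrinsics" (3x3 intrinsics, pixels), "R" (3x3) and "t" (3): a world point X has camera coordinates R X + t. Camera axes: x right, y down, z forward; pixel columns grow to the right and rows downward; lengths in m; the calibration is good to about 2 mm. A picture is of the moment at which its call begins.
- hand_in(): hands the job in, once; it reports no verdict.
The state is a dict: "t": time; "q": joint angles; "joint_vel": joint speeds; "joint_torque": joint torques, N m; "eef_pos": TCP position; "tool_rot": TCP orientation; "contact_force": force on the tool from outside, world axes, zero at the start; "torque": the same for the moment, N m; "gripper_width": opening from 0.0 (shut) to 1.0 (fully open).
Only numpy, scipy, OpenCV 4.12 (cv2) and the standard library are available. Lean on these libraries where they do the work, as an engineer would, in place of code of your own. Each camera call takes 0.05 s, during which the arm holds its last target. There are 200 camera calls.

## Working session

There is one attempt and no reset: what is moved stays moved. The work goes in short steps, Python scripts to look and compute and a tool call to move; the robot and the scene stay as the last step left them, time stands still between calls to the robot, and variables do not carry over. Pictures are saved under pics/ and viewed, about 8 in all and at most 12, crops included, and the job is handed in when it is done.

Besides the shell and the picture viewer there is one more tool, called after "Request:" in YAML: its name, and indented under it one key for each argument. play_rows: Moves the arm, as the interface text tells. Its arguments: {"type":"object","properties":{"increments":{"type":"array","items":{"type":"array"}},"gripper":{"type":"number"},"grip_force":{"type":"number"}},"required":["increments"]}

```bash
mkdir -p pics; ls; cat > h.py <<'E'
import numpy as np, cv2
from station import *
from scipy.spatial.transform import Rotation as Ro
def cloud(d):
    K=d["intrinsics"];z=d["range_z"];v,u=np.mgrid[:420,:560]
    P=np.stack([(u-K[0,2])/K[0,0]*z,(v-K[1,2])/K[1,1]*z,z],-1)
    return (P-d["t"])@d["R"]
def proj(d,X):
    c=np.asarray(X)@d["R"].T+d["t"];p=c@d["intrinsics"].T;return p[...,:2]/p[...,2:]
def ray(d,uv,z):
    K=d["intrinsics"];uv=np.atleast_2d(uv)
    r=np.c_[(uv[:,0]-K[0,2])/K[0,0],(uv[:,1]-K[1,2])/K[1,1],np.ones(len(uv))]@d["R"]
    o=-d["R"].T@d["t"];return o+r*((z-o[2])/r[:,2])[:,None]
E
python3 - <<'E'
from h import *
print(get_obs(),grip_point_offset)
for n in("side","top"):
    d=read_camera(n);np.savez(n+"0.npz",**d);cv2.imwrite(f"pics/{n}0.png",cv2.resize(d["color"][...,::-1],(800,600),interpolation=cv2.INTER_CUBIC))
    print(n,-d["R"].T@d["t"],d["R"][2],d["intrinsics"][0])
E
```

```text
pics
{'t': 0.0, 'q': array([-1.45106972,  0.47777147,  0.02231204,  1.55648718, -0.01149193,
        1.10929382, -0.08307919]), 'joint_vel': array([ 0.00150864,  0.00026902,  0.00049382,  0.00118801, -0.00164485,
       -0.0006516 ,  0.00123757]), 'joint_torque': array([-5.42236339e-04, -5.96447182e+01,  1.60788082e+00, -2.81203097e+01,
        1.25272895e-02,  9.18618782e-03, -1.37585388e-05]), 'eef_pos': array([0.1523201 , 0.656964  , 0.23032929]), 'tool_rot': array([-0.55313928,  0.55401535,  0.43946801, -0.4404223 ]), 'contact_force': array([ 0.39227013, -0.11760653, -0.19727566]), 'torque': array([-0.04661492,  0.03749792,  0.03586823]), 'gripper_width': 0.9996408966658493} 0.0187
side [ 0.24526007 -1.01846428  0.51860566] [ 0.29199934  0.84779748 -0.44269157] [537.66259537   0.         289.19538875]
top [ 0.39904386 -0.2371184   1.1011347 ] [ 0.12485859 -0.01563902 -0.99205129] [467.79053139   0.         283.08131683]
```

View pics/side0.png

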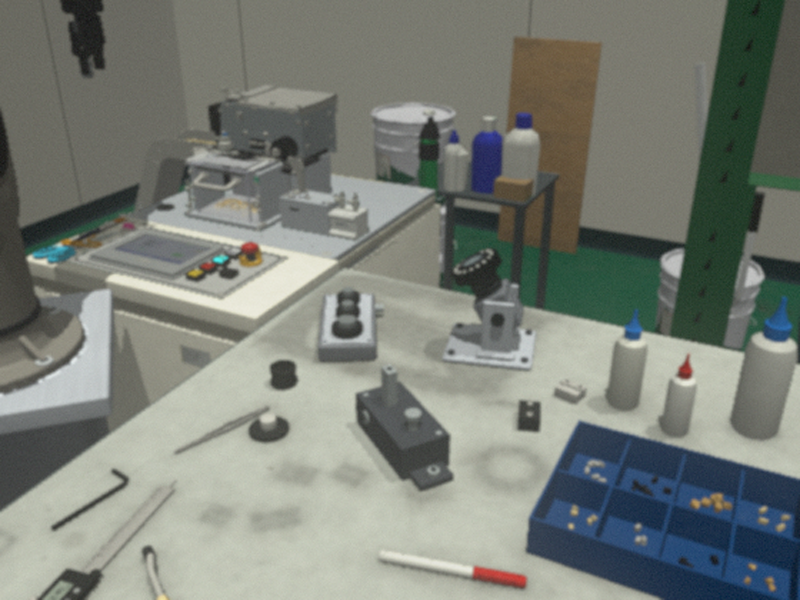

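View pics/top0.png

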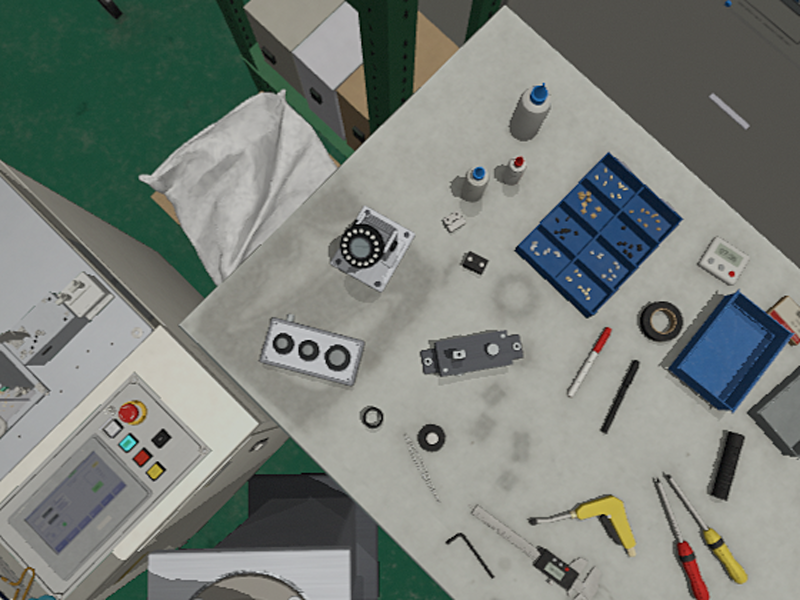

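The side view shows the key box at (348,325), the holder at (402,425) with the punch at (390,385) and pin at (412,415), and the camera head at (480,270). In the top view the lamp, clear and arm keys are at (283,343), (309,350) and (337,357), the punch at (458,354), the pin at (491,349) and the lens at (361,245).

```bash
python3 - <<'E'
from h import *
d=dict(np.load("top0.npz"));s=dict(np.load("side0.npz"))
P=cloud(d);S=cloud(s);Z=P[...,2]
# bench level
for n,C in(("top",P),("side",S)):
    m=(C[...,0]>.4)&(C[...,0]<.8)&(abs(C[...,2])<.012)&(C[...,1]>-.5)&(C[...,1]<.0);print(n,"bench",np.median(C[m][:,2]),C[m][:,2].std())
def rep(nm,uv,rad,lo,hi):
    c=np.array(uv)*.7;X0=P[int(c[1]),int(c[0])]
    for n,C in(("top",P),("side",S)):
        m=(np.hypot(C[...,0]-X0[0],C[...,1]-X0[1])<rad)&(C[...,2]>lo)&(C[...,2]<hi)
        q=C[m]
        if len(q)<3: print(nm,n,"few",X0);continue
        r=cv2.minAreaRect((q[:,:2]*1000).astype(np.float32))
        print(nm,n,len(q),q.mean(0).round(4),"ztop",np.percentile(q[:,2],[50,90]).round(4),"rect",np.round(r[0],1),np.round(r[1],1),round(r[2],1))
rep("lamp",(283,343),.015,.044,.055)
rep("clear",(309,350),.015,.044,.055)
rep("arm",(337,357),.019,.044,.055)
rep("box",(311,350),.1,.018,.033)
rep("punch",(458,354),.022,.06,.09)
rep("pin",(491,349),.02,.05,.066)
rep("block",(474,352),.09,.034,.045)
rep("lens",(361,245),.05,.1,.17)
g=P[120:230,220:310]
cv2.imwrite("pics/crop1.png",np.hstack([cv2.resize(d["color"][215:275,285:375,::-1],(540,360),interpolation=cv2.INTER_CUBIC)]))
X0=P[int(245*.7),int(361*.7)];print("X0",X0)
K=d["color"][140:205,225:295];cv2.imwrite("pics/lens.png",cv2.resize(K[...,::-1],None,fx=7,fy=7,interpolation=cv2.INTER_CUBIC))
E
```

```text
top bench -0.0008078935442807129 0.002773698300566211
side bench -0.00028049894902174445 0.0027906094611109683
lamp top 38 [ 0.4764 -0.06    0.0473] ztop [0.047  0.0493] rect [476.8 -59.8] [16.  13.7] 89.4
lamp side 31 [ 0.4775 -0.0622  0.0466] ztop [0.0467 0.0485] rect [477.5 -62.1] [15.2 15.3] 17.0
clear top 41 [ 0.4654 -0.1004  0.0468] ztop [0.0464 0.0489] rect [ 464.8 -100.4] [15.7 13.6] 89.2
clear side 37 [ 0.4658 -0.1021  0.0466] ztop [0.0469 0.0481] rect [ 466.  -101.5] [15.8 15.1] 47.6
arm top 86 [ 0.453  -0.1468  0.047 ] ztop [0.0469 0.0491] rect [ 452.7 -146.5] [22.6 22.6] 0.1
arm side 79 [ 0.4526 -0.1484  0.0467] ztop [0.0469 0.0482] rect [ 453.3 -146. ] [26.9 22.9] 51.0
box top 1633 [ 0.4647 -0.1034  0.0254] ztop [0.0254 0.0283] rect [ 469.8 -105.7] [156.2  86.9] 74.3
box side 1073 [ 0.4601 -0.1257  0.0255] ztop [0.0258 0.0279] rect [ 469.7 -108.7] [156.7  87.2] 74.3
punch top 53 [ 0.4521 -0.335   0.0783] ztop [0.0796 0.0818] rect [ 452.5 -335.5] [12.  17.8] 8.1
punch side 176 [ 0.4522 -0.3395  0.0727] ztop [0.0736 0.0808] rect [ 453.5 -336. ] [13.6 20.4] 6.5
pin top 50 [ 0.4611 -0.3907  0.0568] ztop [0.0567 0.0591] rect [ 461.6 -391. ] [15.8 16.4] 43.0
pin side 95 [ 0.4609 -0.3928  0.0564] ztop [0.057  0.0582] rect [ 461.2 -391.2] [16.6 18.4] 20.6
block top 1140 [ 0.4566 -0.3633  0.039 ] ztop [0.039  0.0414] rect [ 456.7 -363.6] [ 55.8 116.5] 8.7
block side 1525 [ 0.4557 -0.3732  0.0393] ztop [0.0395 0.0407] rect [ 457.7 -363.5] [ 58.7 120.3] 7.9
lens top 777 [ 0.6136 -0.1911  0.1247] ztop [0.125  0.1354] rect [ 614.4 -191.3] [65.  63.1] 45.9
lens side 689 [ 0.6127 -0.2049  0.1209] ztop [0.1219 0.1346] rect [ 612.7 -190.8] [60.1 68.8] 10.0
X0 [ 0.61554604 -0.18811387  0.12642777]
```

View pics/lens.png

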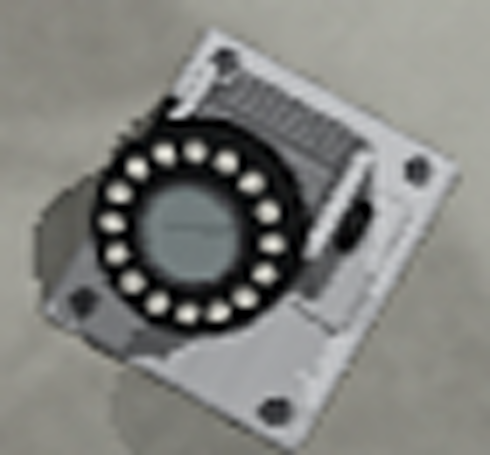

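Both views agree on the keys, punch and block to about 2 mm. The crop shows the ring centred at about (195,228), with the stand plate turned about -0.5 rad. Next I need an exact lens pose, the tool axes and a clearance check on the path to the keys.

```bash
cat >> h.py <<'E'
def pose():
    o=get_obs();q=o["tool_rot"];return o["eef_pos"],Ro.from_quat([q[1],q[2],q[3],q[0]]).as_matrix(),o
def delta(p,R):
    c,C,o=pose();print("at",c.round(4),"t",round(o["t"],2),"F",o["contact_force"].round(1),"w",round(o["gripper_width"],3))
    print("shift(tool,m)",(C.T@(np.array(p)-c)).round(4))
    if R is not None: print("turn(tool,deg)",np.degrees(Ro.from_matrix(C.T@R).as_rotvec()).round(2))
E
python3 - <<'E'
from h import *
d=dict(np.load("top0.npz"));s=dict(np.load("side0.npz"))
c,C,o=pose();print("tool R",C.round(3))
P=cloud(d);S=cloud(s)
# base plate
for n,C_,D in(("top",P,d),("side",S,s)):
    m=(np.hypot(C_[...,0]-.62,C_[...,1]+.21)<.12)&(C_[...,2]>.006)&(C_[...,2]<.02)
    m=cv2.morphologyEx(m.astype(np.uint8),cv2.MORPH_OPEN,np.ones((2,2)))>0
    q=C_[m];r=cv2.minAreaRect((q[:,:2]*1000).astype(np.float32));print(n,"plate",len(q),np.median(q[:,2]),r)
# LEDs: both views; ray vs. plane
def leds(D,C_,thr):
    near=(np.linalg.norm(C_-[.614,-.191,.128],axis=-1)<.05).astype(np.uint8)
    near=cv2.dilate(near,np.ones((3,3)))
    g=D["color"].min(-1);b=((g>thr)&(near>0)).astype(np.uint8)
    k,l,st,ce=cv2.connectedComponentsWithStats(b)
    return [(st[i,4],*ce[i].round(1)) for i in range(1,k)]
for n,C_,D in(("top",P,d),("side",S,s)):
    print(n,leds(D,C_,150))
    # plane fit of dark ring points
    dm=(D["color"].max(-1)<60)
    m=(np.linalg.norm(C_-[.614,-.191,.128],axis=-1)<.036)&(C_[...,2]>.105)
    q=C_[m]
    for _ in range(8):
        mu=q.mean(0);nrm=np.linalg.svd(q-mu,full_matrices=False)[2][2];nrm*=np.sign(nrm[2])
        q=C_[m];q=q[abs((q-mu)@nrm)<.004]
    print(n,"plane",len(q),mu.round(4),nrm.round(3),"tilt",np.degrees(np.arccos(nrm[2])).round(1),"yaw",np.degrees(np.arctan2(-nrm[1],-nrm[0])).round(1))
# max height along corridor
A=np.array([.152,.657]);B=np.array([.477,-.06])
for C_ in(P,S):
    xy=C_[...,:2]-A;u=(B-A)/np.linalg.norm(B-A);t=xy@u;w=abs(xy@np.array([-u[1],u[0]]))
    for a in np.arange(0,.8,.1):
        m=(t>a)&(t<a+.1)&(w<.12)&(C_[...,2]>-1)&(C_[...,2]<1)&(np.abs(C_).sum(-1)>0); print(round(a,1),m.sum(),C_[...,2][m].max().round(3) if m.any() else None,end="; ")
    print()
E
```

```text
tool R [[ 0.226 -0.    -0.974]
 [ 0.974 -0.002  0.226]
 [-0.002 -1.    -0.   ]]
top plate 415 0.008009303993569857 ((551.3033447265625, -194.05520629882812), (124.52080535888672, 290.9366149902344), 82.62146759033203)
side plate 1132 0.007758513133722161 ((428.6487731933594, -576.0346069335938), (950.9801635742188, 114.62295532226562), 60.61302947998047)
top [(np.int32(1), np.float64(250.0), np.float64(156.0)), (np.int32(5), np.float64(248.2), np.float64(161.4)), (np.int32(4), np.float64(252.5), np.float64(161.5)), (np.int32(5), np.float64(244.2), np.float64(163.4)), (np.int32(5), np.float64(256.8), np.float64(162.6)), (np.int32(4), np.float64(260.5), np.float64(165.5)), (np.int32(4), np.float64(241.5), np.float64(167.5)), (np.int32(5), np.float64(262.8), np.float64(169.6)), (np.int32(4), np.float64(240.5), np.float64(171.5)), (np.int32(7), np.float64(269.6), np.float64(173.7)), (np.int32(3), np.float64(241.3), np.float64(175.7)), (np.int32(4), np.float64(263.5), np.float64(174.5)), (np.int32(3), np.float64(243.3), np.float64(179.7)), (np.int32(4), np.float64(262.5), np.float64(178.5)), (np.int32(4), np.float64(247.0), np.float64(182.8)), (np.int32(4), np.float64(259.5), np.float64(182.5)), (np.int32(16), np.float64(262.0), np.float64(185.6)), (np.int32(4), np.float64(251.5), np.float64(184.5)), (np.int32(5), np.float64(255.8), np.float64(184.4))]
top plane 684 [ 0.613  -0.1899  0.1247] [-0.422  0.247  0.872] tilt 29.3 yaw -30.4
side []
side plane 385 [ 0.6106 -0.1997  0.125 ] [-0.436  0.126  0.891] tilt 27.0 yaw -16.1
0.0 0 None; 0.1 0 None; 0.2 894 0.015; 0.3 4540 0.112; 0.4 4638 0.023; 0.5 4610 0.04; 0.6 4523 0.007; 0.7 4141 0.05; 
0.0 1594 0.381; 0.1 505 0.11; 0.2 1689 0.117; 0.3 2014 0.115; 0.4 1361 0.085; 0.5 2082 0.037; 0.6 2527 0.005; 0.7 1816 0.049;
```

```bash
python3 - <<'E'
from h import *
d=dict(np.load("top0.npz"))
L=np.array([[248.2,161.4],[252.5,161.5],[244.2,163.4],[256.8,162.6],[260.5,165.5],[241.5,167.5],[262.8,169.6],[240.5,171.5],[241.3,175.7],[263.5,174.5],[243.3,179.7],[262.5,178.5],[247,182.8],[259.5,182.5],[251.5,184.5],[255.8,184.4]],np.float32)
e=cv2.fitEllipse(L);print(e);print("centre@.128",ray(d,[e[0]],.128))
# plate edges -> yaw: line fits on plate mask boundary (bright grey vs bench) via LSD
g=cv2.cvtColor(d["color"],cv2.COLOR_RGB2GRAY)[135:210,220:300]
for l in cv2.createLineSegmentDetector().detect(cv2.resize(g,None,fx=3,fy=3,interpolation=cv2.INTER_CUBIC))[0][:,0]:
    if np.hypot(l[2]-l[0],l[3]-l[1])<36: continue
    a,b=ray(d,(l.reshape(2,2)+.5)/3-.5+[220,135],.008);v=b-a
    print(np.linalg.norm(v).round(3),(np.degrees(np.arctan2(v[1],v[0]))%90-90).round(1),a.round(3),b.round(3))
psi=-0.5
c,C,o=pose()
yb=np.array([.0241,.0868,0]);yb/=np.linalg.norm(yb)
R=np.c_[yb,[0,0,-1],np.cross(yb,[0,0,-1])]
delta([.477,-.0605,.231],R)
E
```

```text
((252.06544494628906, 172.86306762695312), (22.121089935302734, 24.3292293548584), 141.77365112304688)
centre@.128 [[ 0.61116928 -0.18829458  0.128     ]]
0.034 -30.2 [ 0.693 -0.204  0.008] [ 0.675 -0.233  0.008]
0.032 -30.1 [ 0.592 -0.159  0.008] [ 0.608 -0.132  0.008]
0.062 -30.6 [ 0.594 -0.162  0.008] [ 0.562 -0.216  0.008]
0.11 -30.2 [ 0.564 -0.217  0.008] [ 0.659 -0.272  0.008]
0.095 -30.8 [ 0.66  -0.271  0.008] [ 0.709 -0.19   0.008]
at [0.1523 0.657  0.2304] t 0.1 F [ 0.5  0.1 -0.4] w 1.005
shift(tool,m) [-6.257e-01  5.000e-04 -4.783e-01]
turn(tool,deg) [ 0.01  2.47 -0.09]
```

Request:
play_rows:
  increments:
    - [[-0.0241, 0, -0.0184], [0, 0, 0]]
    - [[-0.0241, 0, -0.0184], [0, 0, 0]]
    - [[-0.0241, 0, -0.0184], [0, 0, 0]]
    - [[-0.0241, 0, -0.0184], [0, 0, 0]]
    - [[-0.0241, 0, -0.0184], [0, 0, 0]]
    - [[-0.0241, 0, -0.0184], [0, 0, 0]]
    - [[-0.0241, 0, -0.0184], [0, 0, 0]]
    - [[-0.0241, 0, -0.0184], [0, 0, 0]]
    - [[-0.0241, 0, -0.0184], [0, 0, 0]]
    - [[-0.0241, 0, -0.0184], [0, 0, 0]]
    - [[-0.0241, 0, -0.0184], [0, 0, 0]]
    - [[-0.0241, 0, -0.0184], [0, 0, 0]]
    - [[-0.0241, 0, -0.0184], [0, 0, 0]]
    - [[-0.0241, 0, -0.0184], [0, 0, 0]]
    - [[-0.0241, 0, -0.0184], [0, 0, 0]]
    - [[-0.0241, 0, -0.0184], [0, 0, 0]]
    - [[-0.0241, 0, -0.0184], [0, 0, 0]]
    - [[-0.0241, 0, -0.0184], [0, 0, 0]]
    - [[-0.0241, 0, -0.0184], [0, 0, 0]]
    - [[-0.0241, 0, -0.0184], [0, 0, 0]]
  gripper: 0
  grip_force: 60

```text
t: 1.77
eef_pos: [0.4021, 0.1034, 0.2312]
tool_rot: [0.554, -0.553, -0.44, 0.44]
contact_force: [0.9, 0.5, 0.0]
gripper_width: 0.002
```

Request:
play_rows:
  increments:
    - [[-0.0241, 0, -0.0184], [0, 0, 0]]
    - [[-0.0241, 0, -0.0184], [0, 0, 0]]
    - [[-0.0241, 0, -0.0184], [0, 0, 0]]
    - [[-0.0241, 0, -0.0184], [0, 0, 0]]
    - [[-0.0241, 0, -0.0184], [0, 0, 0]]
    - [[-0.0241, 0, -0.0184], [0, 2.5, 0]]
    - [[0, 0.03, 0], [0, 0, 0]]
    - [[0, 0.03, 0], [0, 0, 0]]
    - [[0, 0.03, 0], [0, 0, 0]]
    - [[0, 0.03, 0], [0, 0, 0]]
    - [[0, 0.02, 0], [0, 0, 0]]
    - [[0, 0, 0], [0, 0, 0]]

```text
t: 2.77
eef_pos: [0.4738, -0.0607, 0.0877]
tool_rot: [0.564, -0.562, -0.425, 0.43]
contact_force: [-0.4, -0.3, -0.1]
gripper_width: 0.0
```

```bash
python3 - <<'E'
from h import *
s=dict(np.load("side0.npz"))
yb=np.array([.0245,.0865,0]);yb/=np.linalg.norm(yb)
R=np.c_[yb,[0,0,-1],np.cross(yb,[0,0,-1])]
delta([.477,-.061,.055],R)
c=proj(s,[.613,-.19,.126]);print(c)
# plate edges in side view
cp=proj(s,[.635,-.2,.008]).round().astype(int);x0,y0=cp-[45,30]
g=cv2.cvtColor(s["color"],cv2.COLOR_RGB2GRAY)[y0:y0+60,x0:x0+90]
for l in cv2.createLineSegmentDetector().detect(cv2.resize(g,None,fx=3,fy=3,interpolation=cv2.INTER_CUBIC))[0][:,0]:
    if np.hypot(l[2]-l[0],l[3]-l[1])<45: continue
    a,b=ray(s,(l.reshape(2,2)+.5)/3-.5+[x0,y0],.008);v=b-a
    print(np.linalg.norm(v).round(3),(np.degrees(np.arctan2(v[1],v[0]))%90-90).round(1),a.round(3),b.round(3))
for n in["side","top"]:
    d=read_camera(n);c=proj(d,[.477,-.061,.05]).round().astype(int);k=d["color"][c[1]-50:c[1]+50,c[0]-65:c[0]+65,::-1]
    cv2.imwrite(f"pics/k_{n}.png",cv2.resize(k,(390,300),interpolation=cv2.INTER_CUBIC))
cv2.imwrite("pics/k1.png",np.hstack([cv2.imread("pics/k_side.png"),cv2.imread("pics/k_top.png")]))
E
```

```text
at [ 0.4738 -0.0607  0.0877] t 2.77 F [-0.4 -0.3 -0.1] w 0.0
shift(tool,m) [ 0.0007  0.0327 -0.0034]
turn(tool,deg) [-0.41  0.27 -0.16]
[331.91707508 182.4268787 ]
0.036 -23.8 [ 0.613 -0.133  0.008] [ 0.646 -0.148  0.008]
0.046 -46.4 [ 0.758 -0.147  0.008] [ 0.726 -0.114  0.008]
0.042 -29.3 [ 0.718 -0.101  0.008] [ 0.681 -0.081  0.008]
0.112 -30.0 [ 0.56  -0.22   0.008] [ 0.657 -0.277  0.008]
0.048 -29.7 [ 0.606 -0.225  0.008] [ 0.648 -0.249  0.008]
0.049 -28.6 [ 0.645 -0.257  0.008] [ 0.602 -0.233  0.008]
0.05 -55.1 [ 0.62  -0.207  0.008] [ 0.591 -0.165  0.008]
0.042 -29.9 [ 0.676 -0.093  0.008] [ 0.713 -0.114  0.008]
0.038 -31.4 [ 0.65  -0.236  0.008] [ 0.618 -0.216  0.008]
0.029 -26.8 [ 0.653 -0.285  0.008] [ 0.628 -0.272  0.008]
0.082 -30.0 [ 0.629 -0.271  0.008] [ 0.558 -0.23   0.008]
```

View pics/k1.png

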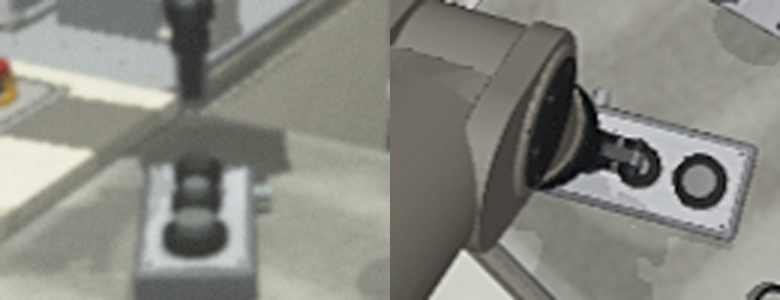

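Two views both give the stand yaw as about -30.1°. In the picture the shut fingers are above the lamp key. Now I'll press it in small steps.

Request:
play_rows:
  increments:
    - [[0.0007, 0.011, -0.0034], [0, 0, 0]]
    - [[0, 0.011, 0], [0, 0, 0]]
    - [[0, 0.011, 0], [0, 0, 0]]
    - [[0, 0.002, 0], [0, 0, 0]]
    - [[0, 0.002, 0], [0, 0, 0]]
    - [[0, 0.002, 0], [0, 0, 0]]
    - [[0, 0.002, 0], [0, 0, 0]]
    - [[0, 0.002, 0], [0, 0, 0]]
    - [[0, 0.002, 0], [0, 0, 0]]
    - [[0, 0, 0], [0, 0, 0]]
    - [[0, 0, 0], [0, 0, 0]]

```text
t: 3.78
eef_pos: [0.4807, -0.0612, 0.0464]
tool_rot: [-0.563, 0.563, 0.428, -0.428]
contact_force: [-0.1, -0.1, 1.9]
gripper_width: -0.003
```

Request:
play_rows:
  increments:
    - [[0, 0.001, 0.0], [0, 0, 0]]
    - [[0, 0.001, 0.0], [0, 0, 0]]
    - [[0, 0.001, 0.0], [0, 0, 0]]
    - [[0, 0, 0], [0, 0, 0]]

```text
t: 4.12
eef_pos: [0.4806, -0.0611, 0.0433]
tool_rot: [-0.563, 0.563, 0.428, -0.428]
contact_force: [-0.4, -0.5, 2.8]
gripper_width: 0.004
```

Request:
play_rows:
  increments:
    - [[0, 0.001, 0.0], [0, 0, 0]]
    - [[0, 0.001, 0.0], [0, 0, 0]]
    - [[0, 0.0005, 0.0], [0, 0, 0]]
    - [[0, 0, 0], [0, 0, 0]]
    - [[0, 0, 0], [0, 0, 0]]

```text
t: 4.53
eef_pos: [0.4808, -0.0612, 0.0425]
tool_rot: [0.563, -0.563, -0.428, 0.427]
contact_force: [-6.7, 0.6, 29.6]
gripper_width: -0.002
```

Request:
play_rows:
  increments:
    - [[0, -0.0045, 0.0], [0, 0, 0]]
    - [[0, -0.009, 0.0], [0, 0, 0]]
    - [[0, -0.009, 0.0], [0, 0, 0]]
    - [[-0.0215, 0, 0.0018], [0, 0, 0]]
    - [[-0.0216, 0, 0.0017], [0, 0, 0]]
    - [[0, 0, 0], [0, 0, 0]]
    - [[0, 0, 0], [0, 0, 0]]

```text
t: 5.12
eef_pos: [0.465, -0.1026, 0.0636]
tool_rot: [0.564, -0.564, -0.427, 0.427]
contact_force: [0.4, 0.3, -0.7]
gripper_width: -0.004
```

Request:
play_rows:
  increments:
    - [[0, 0.007, 0.0], [0, 0, 0]]
    - [[0, 0.005, 0.0], [0, 0, 0]]
    - [[0, 0.003, 0], [0, 0, 0]]
    - [[0, 0.002, 0], [0, 0, 0]]
    - [[0, 0.002, 0], [0, 0, 0]]
    - [[0, 0.0015, 0], [0, 0, 0]]
    - [[0, 0.0015, 0], [0, 0, 0]]
    - [[0, 0, 0], [0, 0, 0]]
    - [[0, 0, 0], [0, 0, 0]]

```text
t: 5.87
eef_pos: [0.4655, -0.1008, 0.0426]
tool_rot: [0.564, -0.562, -0.428, 0.427]
contact_force: [-5.9, 5.2, 26.3]
gripper_width: -0.006
```

Request:
play_rows:
  increments:
    - [[0, -0.0045, 0.0], [0, 0, 0]]
    - [[0, -0.009, 0.0], [0, 0, 0]]
    - [[0, -0.009, 0.0], [0, 0, 0]]
    - [[-0.0239, 0, -0.0003], [0, 0, 0]]
    - [[-0.0239, 0, -0.0003], [0, 0, 0]]
    - [[0, 0, 0], [0, 0, 0]]
    - [[0, 0, 0], [0, 0, 0]]

```text
t: 6.45
eef_pos: [0.453, -0.1494, 0.0643]
tool_rot: [-0.563, 0.564, 0.427, -0.427]
contact_force: [-0.0, 0.5, -0.5]
gripper_width: -0.001
```

Request:
play_rows:
  increments:
    - [[0, 0.007, 0.0], [0, 0, 0]]
    - [[0, 0.005, 0.0], [0, 0, 0]]
    - [[0, 0.003, 0], [0, 0, 0]]
    - [[0, 0.002, 0], [0, 0, 0]]
    - [[0, 0.002, 0], [0, 0, 0]]
    - [[0, 0.0015, 0], [0, 0, 0]]
    - [[0, 0.0016, 0], [0, 0, 0]]
    - [[0, 0, 0], [0, 0, 0]]
    - [[0, 0, 0], [0, 0, 0]]

```text
t: 7.2
eef_pos: [0.4532, -0.1471, 0.0428]
tool_rot: [0.564, -0.562, -0.428, 0.427]
contact_force: [-6.2, 4.7, 20.9]
gripper_width: -0.005
```

Request:
play_rows:
  increments:
    - [[0, -0.006, 0.0], [0, 0, 0]]
    - [[0, -0.02, 0.0], [0, 0, 0]]
    - [[0, -0.03, 0.0], [0, 0, 0]]
    - [[0, -0.03, 0], [0, 0, 0]]
    - [[0, -0.022, 0], [0, 0, 0]]
    - [[-0.0302, 0, -0.0085], [0, 0, 0]]
    - [[-0.0302, 0, -0.0085], [0, 0, 0]]
    - [[-0.0302, 0, -0.0085], [0, 0, 0]]
    - [[-0.0302, 0, -0.0085], [0, 0, 0]]
    - [[-0.0302, 0, -0.0085], [0, 0, 0]]
    - [[-0.0302, 0, -0.0085], [0, 0, 0]]
  gripper: 0.04

```text
t: 8.12
eef_pos: [0.4535, -0.3378, 0.1496]
tool_rot: [-0.563, 0.563, 0.428, -0.428]
contact_force: [1.5, 0.0, -0.5]
gripper_width: 0.465
```

Request:
play_rows:
  increments:
    - [[0, 0, 0], [0, 6.58, 0]]
    - [[0, 0, 0], [0, 6.58, 0]]
    - [[0, 0, 0], [0, 6.58, 0]]
    - [[0, 0, 0], [0, 6.58, 0]]
    - [[0, 0, 0], [0, 6.58, 0]]
    - [[0, 0, 0], [0, 6.58, 0]]
    - [[0, 0, 0], [0, 6.58, 0]]
    - [[0, 0, 0], [0, 6.58, 0]]
    - [[0, 0, 0], [0, 6.58, 0]]
    - [[0, 0, 0], [0, 6.58, 0]]
    - [[0, 0, 0], [0, 0, 0]]
    - [[0, 0, 0], [0, 0, 0]]

```text
t: 9.12
eef_pos: [0.4537, -0.3361, 0.1495]
tool_rot: [-0.705, 0.705, 0.054, -0.055]
contact_force: [-0.3, -0.5, 0.2]
gripper_width: 0.466
```

```bash
python3 - <<'E'
from h import *
a=np.radians(8.4);x=np.array([np.cos(a),np.sin(a),0]);R=np.c_[x,[0,0,-1],np.cross(x,[0,0,-1])]
delta([.453,-.3358,.047],R);print(get_obs()["q"].round(2))
for n in["side","top"]:
    d=read_camera(n);c=proj(d,[.453,-.336,.09]).round().astype(int);k=d["color"][c[1]-50:c[1]+50,c[0]-65:c[0]+65,::-1]
    cv2.imwrite(f"pics/k_{n}.png",cv2.resize(k,(390,300),interpolation=cv2.INTER_CUBIC))
cv2.imwrite("pics/k2.png",np.hstack([cv2.imread("pics/k_side.png"),cv2.imread("pics/k_top.png")]))
E
```

```text
at [ 0.4537 -0.3361  0.1495] t 9.12 F [-0.3 -0.5  0.2] w 0.466
shift(tool,m) [-0.0006  0.1025  0.0005]
turn(tool,deg) [ 0.03  0.45 -0.05]
[-0.13  0.53  0.88  1.94 -0.52  0.91  1.17]
```

View pics/k2.png

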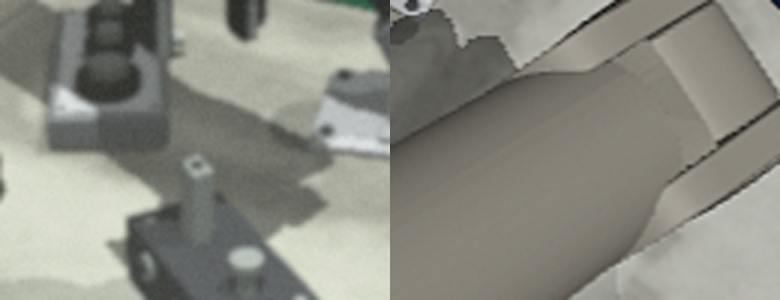

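Request:
play_rows:
  increments:
    - [[-0.0006, 0.025, 0.0005], [0, 0.45, 0]]
    - [[0, 0.025, 0], [0, 0, 0]]
    - [[0, 0.02, 0], [0, 0, 0]]
    - [[0, 0.015, 0], [0, 0, 0]]
    - [[0, 0.01, 0], [0, 0, 0]]
    - [[0, 0.0075, 0], [0, 0, 0]]
    - [[0, 0, 0], [0, 0, 0]]
    - [[0, 0, 0], [0, 0, 0]]

```text
t: 9.88
eef_pos: [0.4532, -0.3361, 0.0475]
tool_rot: [-0.705, 0.705, 0.051, -0.051]
contact_force: [-0.2, -0.1, 0.7]
gripper_width: 0.471
```

Request:
play_rows:
  increments:
    - [[0, 0, 0], [0, 0, 0]]
    - [[0, 0, 0], [0, 0, 0]]
    - [[0, 0, 0], [0, 0, 0]]
    - [[0, 0, 0], [0, 0, 0]]
    - [[0, 0, 0], [0, 0, 0]]
    - [[0, 0, 0], [0, 0, 0]]
    - [[0, 0, 0], [0, 0, 0]]
    - [[0, 0, 0], [0, 0, 0]]
  gripper: 0
  grip_force: 90

```text
t: 10.55
eef_pos: [0.4531, -0.3363, 0.0481]
tool_rot: [-0.705, 0.706, 0.051, -0.05]
contact_force: [-2.1, 0.5, 6.6]
gripper_width: 0.129
```

Request:
play_rows:
  increments:
    - [[0, -0.002, 0], [0, 0, 0]]
    - [[0, -0.002, 0], [0, 0, 0]]
    - [[0, -0.003, 0], [0, 0, 0]]
    - [[0, -0.004, 0], [0, 0, 0]]
    - [[0, -0.004, 0], [0, 0, 0]]
    - [[0, -0.004, 0], [0, 0, 0]]
    - [[0, -0.004, 0], [0, 0, 0]]
    - [[0, -0.004, 0], [0, 0, 0]]
    - [[0, -0.004, 0], [0, 0, 0]]
    - [[0, -0.004, 0], [0, 0, 0]]
    - [[0, -0.005, 0], [0, 0, 0]]
    - [[0, -0.006, 0], [0, 0, 0]]
    - [[0, -0.008, 0], [0, 0, 0]]
    - [[0, -0.02, 0], [0, 0, 0]]
    - [[0, -0.03, 0], [0, 0, 0]]
    - [[0, -0.03, 0], [0, 0, 0]]
    - [[0, -0.03, 0], [0, 0, 0]]
    - [[0, 0, 0], [0, 0, 0]]
    - [[0, 0, 0], [0, 0, 0]]

```text
t: 12.13
eef_pos: [0.454, -0.3364, 0.2131]
tool_rot: [-0.705, 0.706, 0.052, -0.049]
contact_force: [0.1, -1.0, -2.2]
gripper_width: 0.125
```

```bash
cat >> h.py <<'E'
psi=np.radians(-30.1);zc=np.array([-.5*np.cos(psi),-.5*np.sin(psi),np.cos(np.pi/6)]);yc=np.array([-np.sin(psi),np.cos(psi),0]);xc=np.cross(yc,zc)
lens=np.array([.6115,-.1885,.128])
Rf=np.c_[xc,-zc,np.cross(xc,-zc)]
E
python3 - <<'E'
from h import *
print(xc,zc)
delta(lens+.1015*zc+[0,0,0],Rf);delta(lens+.1015*zc+.08*zc,Rf);c,C,o=pose();print(o["q"].round(2))
# turn in place parts
for n in["side"]:
    d=read_camera(n);c=proj(d,c-[0,0,.02]).round().astype(int);k=d["color"][c[1]-60:c[1]+60,c[0]-80:c[0]+80,::-1]
    cv2.imwrite(f"pics/k3.png",cv2.resize(k,(640,480),interpolation=cv2.INTER_CUBIC))
E
```

```text
[ 0.74924311 -0.43432104  0.5       ] [-0.43257571  0.25075537  0.8660254 ]
at [ 0.454  -0.3364  0.2131] t 12.13 F [ 0.1 -1.  -2.2] w 0.125
shift(tool,m) [ 0.1372 -0.0026  0.1554]
turn(tool,deg) [ -9.99  37.41 -28.65]
at [ 0.454  -0.3364  0.2131] t 12.13 F [ 0.1 -1.  -2.2] w 0.125
shift(tool,m) [ 0.1061 -0.072   0.18  ]
turn(tool,deg) [ -9.99  37.41 -28.65]
[-0.19  0.45  0.96  1.89 -0.44  1.02  1.1 ]
```

View pics/k3.png

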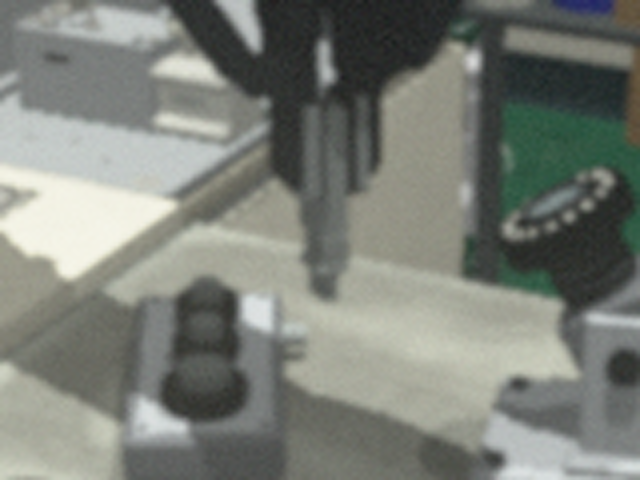

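The punch came out cleanly, nose at (325,295) in this crop, hanging straight between the pads. I'll go to a point 80 mm back along the lens axis, then turn.

Request:
play_rows:
  increments:
    - [[0.01326, -0.009, 0.0225], [0, 0, 0]]
    - [[0.01326, -0.009, 0.0225], [0, 0, 0]]
    - [[0.01326, -0.009, 0.0225], [0, 0, 0]]
    - [[0.01326, -0.009, 0.0225], [0, 0, 0]]
    - [[0.01326, -0.009, 0.0225], [0, 0, 0]]
    - [[0.01326, -0.009, 0.0225], [0, 0, 0]]
    - [[0.01326, -0.009, 0.0225], [0, 0, 0]]
    - [[0.01326, -0.009, 0.0225], [0, 0, 0]]
    - [[0, 0, 0], [0, 0, 0]]

```text
t: 12.93
eef_pos: [0.5351, -0.1362, 0.2829]
tool_rot: [0.706, -0.704, -0.053, 0.053]
contact_force: [-0.1, 0.2, -1.3]
gripper_width: 0.125
```

Request:
play_rows:
  increments:
    - [[0, 0, 0], [-1.0, 3.74, -2.865]]
    - [[0, 0, 0], [-1.0, 3.74, -2.865]]
    - [[0, 0, 0], [-1.0, 3.74, -2.865]]
    - [[0, 0, 0], [-1.0, 3.74, -2.865]]
    - [[0, 0, 0], [-1.0, 3.74, -2.865]]
    - [[0, 0, 0], [-1.0, 3.74, -2.865]]
    - [[0, 0, 0], [-1.0, 3.74, -2.865]]
    - [[0, 0, 0], [-1.0, 3.74, -2.865]]
    - [[0, 0, 0], [-1.0, 3.74, -2.865]]
    - [[0, 0, 0], [-1.0, 3.74, -2.865]]
    - [[0, 0, 0], [0, 0, 0]]
    - [[0, 0, 0], [0, 0, 0]]
    - [[0, 0, 0], [0, 0, 0]]

```text
t: 14.02
eef_pos: [0.5249, -0.1448, 0.2794]
tool_rot: [-0.632, 0.72, -0.004, 0.286]
contact_force: [0.4, 0.6, -0.4]
gripper_width: 0.129
```

```bash
python3 - <<'E'
from h import *
delta(lens+.1015*zc,Rf);print(get_obs()["q"].round(2))
E
```

```text
at [ 0.5249 -0.1448  0.2794] t 14.02 F [ 0.4  0.6 -0.4] w 0.129
shift(tool,m) [0.0166 0.0768 0.0036]
turn(tool,deg) [-0.54  5.84 -5.86]
[-1.13 -0.09  1.16  2.16  0.44  0.69 -0.68]
```

Request:
play_rows:
  increments:
    - [[0.004, 0, 0.001], [-0.13, 1.46, -1.46]]
    - [[0.004, 0, 0.001], [-0.13, 1.46, -1.46]]
    - [[0.004, 0, 0.001], [-0.13, 1.46, -1.46]]
    - [[0.004, 0, 0.001], [-0.13, 1.46, -1.46]]
    - [[0, 0.01, 0], [0, 0, 0]]
    - [[0, 0.01, 0], [0, 0, 0]]
    - [[0, 0.01, 0], [0, 0, 0]]
    - [[0, 0.01, 0], [0, 0, 0]]
    - [[0, 0, 0], [0, 0, 0]]
    - [[0, 0, 0], [0, 0, 0]]

```text
t: 14.85
eef_pos: [0.5572, -0.1581, 0.2521]
tool_rot: [-0.611, 0.708, -0.001, 0.355]
contact_force: [-0.5, -0.1, -1.8]
gripper_width: 0.125
```

```bash
python3 - <<'E'
from h import *
delta(lens+.1015*zc,Rf);print(get_obs()["q"].round(2))
E
```

```text
at [ 0.5572 -0.1581  0.2521] t 14.85 F [-0.5 -0.1 -1.8] w 0.125
shift(tool,m) [-0.0082  0.0371  0.001 ]
turn(tool,deg) [ 0.17 -0.05  0.08]
[-1.    0.11  1.13  2.2   0.27  0.43 -0.64]
```

Request:
play_rows:
  increments:
    - [[-0.004, 0.008, 0.0005], [0, 0, 0]]
    - [[-0.0042, 0.008, 0.0005], [0, 0, 0]]
    - [[0, 0.008, 0], [0, 0, 0]]
    - [[0, 0.006, 0], [0, 0, 0]]
    - [[0, 0.004, 0], [0, 0, 0]]
    - [[0, 0.002, 0], [0, 0, 0]]
    - [[0, 0, 0], [0, 0, 0]]
    - [[0, 0, 0], [0, 0, 0]]
    - [[0, 0, 0], [0, 0, 0]]

```text
t: 15.6
eef_pos: [0.5676, -0.161, 0.2173]
tool_rot: [-0.613, 0.706, -0.0, 0.355]
contact_force: [-0.8, -0.3, -1.6]
gripper_width: 0.123
```

```bash
python3 - <<'E'
from h import *
delta(lens+.1015*zc,Rf);c,C,o=pose();print(o["q"].round(2))
d=read_camera("side");np.savez("side1.npz",**d);t=read_camera("top");np.savez("top1.npz",**t)
nose=c+.0415*C[:,1];print("nose fk",nose)
for n,D in(("side",d),("top",t)):
    q=proj(D,nose);print(n,"nose px",q,"in crop",(q-proj(D,lens+.04*zc).round()+[60,45])*6.1)
    print(" axis +37mm px",proj(D,nose-.037*C[:,1]))
    c0=proj(D,lens+.04*zc).round().astype(int);k=D["color"][c0[1]-45:c0[1]+45,c0[0]-60:c0[0]+60,::-1]
    cv2.imwrite(f"pics/f_{n}.png",cv2.resize(k,(732,549),interpolation=cv2.INTER_CUBIC))
E
```

```text
at [ 0.5676 -0.161   0.2173] t 15.6 F [-0.8 -0.3 -1.6] w 0.123
shift(tool,m) [ 0.0002  0.0018 -0.0018]
turn(tool,deg) [-0.12 -0.1   0.1 ]
[-0.79  0.21  0.96  2.21  0.09  0.32 -0.49]
nose fk [ 0.58564673 -0.17138518  0.18144532]
side nose px [315.05624273 152.09944442] in crop [329.74308067 208.00661094]
 axis +37mm px [305.19007629 134.38135559]
top nose px [242.31624837 179.81353326] in crop [343.52911504 291.66255287]
 axis +37mm px [236.35675018 184.79939663]
```

View pics/f_side.png

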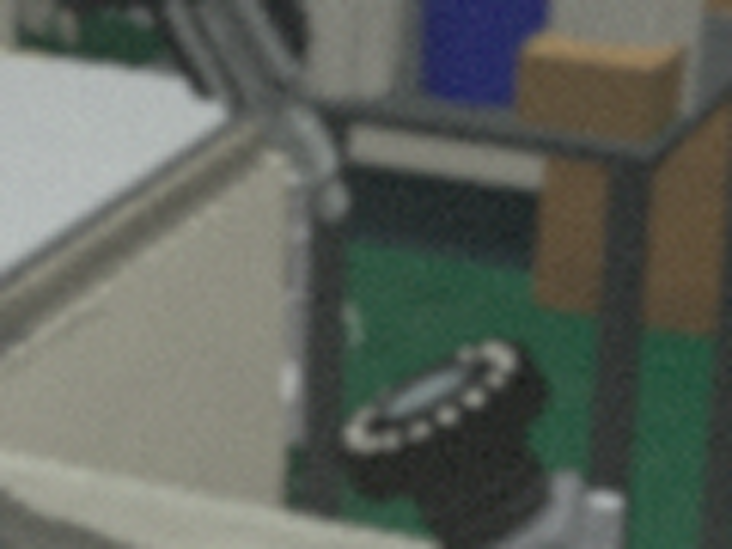

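The side crop shows the nose tip at about (337,215), against (330,208) from the kinematics. The ring centre is at about (431,396). I'll compare both relative to the lens in the two views to cancel calibration error.

```bash
python3 - <<'E'
from h import *
for n in("side","top"):
    D=dict(np.load(n+"1.npz"));c0=proj(D,lens+.04*zc).round()
    f=lambda X:(proj(D,X)-c0+[60,45])*6.1
    print(n,"lens",f(lens),"60mm pt",f(lens+.06*zc),"scale mm/crop px",1000*np.linalg.norm(.02*zc)/np.linalg.norm(f(lens+.02*zc)-f(lens)))
    for e in(("x",xc),("y",yc),("z",zc)): print("  per mm",e[0],(f(lens+.06*zc+.001*e[1])-f(lens+.06*zc)).round(2))
    C_=cloud(D)
    q=C_[(np.linalg.norm(C_-lens-.075*zc,axis=-1)<.03)&(C_[...,2]>.14)]
    l=(q-lens)@np.c_[xc,yc,zc]*1000
    m=(abs(l[:,0])<9)&(abs(l[:,1])<13)&(l[:,2]<85);l=l[m];print("  punch pts",len(l),"zmin pct",np.percentile(l[:,2],[0,3,10]).round(1))
    for a in range(55,85,6):
        k=l[(l[:,2]>=a)&(l[:,2]<a+6)]
        if len(k): print("   z",a,len(k),"x",k[:,0].min().round(1),k[:,0].max().round(1),"y",k[:,1].min().round(1),k[:,1].max().round(1))
    # green-channel free LED ellipse (side)
    if n=="side":
        g=cv2.GaussianBlur(cv2.resize(D["color"].min(-1)[int(c0[1])-45:int(c0[1])+45,int(c0[0])-60:int(c0[0])+60],(732,549),interpolation=cv2.INTER_CUBIC),(0,0),3)
        b=(g>105).astype(np.uint8);b[:330]=0;b[460:]=0;b[:,:335]=0;b[:,530:]=0
        k,L,st,ce=cv2.connectedComponentsWithStats(b);print("  leds",[(st[i,4],*ce[i].round(0)) for i in range(1,k)])
E
```

```text
side lens [426.28717685 385.61022537] 60mm pt [331.85240799 215.12661281] scale mm/crop px 0.3116528050979442
  per mm x [ 2.96 -1.39]
  per mm y [ 0.52 -1.17]
  per mm z [-1.6  -2.89]
  punch pts 91 zmin pct [60.4 61.2 63.6]
   z 55 2 x -1.7 1.8 y -4.1 -1.9
   z 61 20 x -1.9 4.2 y -4.2 8.1
   z 67 14 x -5.6 5.9 y -5.4 4.6
   z 73 28 x -5.0 7.4 y -7.9 11.5
   z 79 27 x -2.7 7.0 y -6.2 12.5
  leds [(np.int32(429), np.float64(499.0), np.float64(356.0)), (np.int32(572), np.float64(423.0), np.float64(393.0)), (np.int32(97), np.float64(473.0), np.float64(397.0)), (np.int32(73), np.float64(447.0), np.float64(415.0)), (np.int32(467), np.float64(359.0), np.float64(434.0))]
top lens [403.58232341 248.32231005] 60mm pt [350.17604504 292.77184242] scale mm/crop px 0.8973481693330021
  per mm x [ 1.2  -2.57]
  per mm y [-2.65 -1.46]
  per mm z [-0.94  0.79]
  punch pts 15 zmin pct [59.2 59.9 61. ]
   z 55 2 x 2.2 2.6 y -0.1 4.1
   z 61 2 x 2.3 2.6 y -3.2 1.1
   z 67 2 x -4.5 5.3 y -5.7 1.3
   z 73 8 x -1.1 7.0 y -6.1 -0.5
   z 79 1 x 5.7 5.7 y -2.2 -2.2
```

View pics/f_top.png

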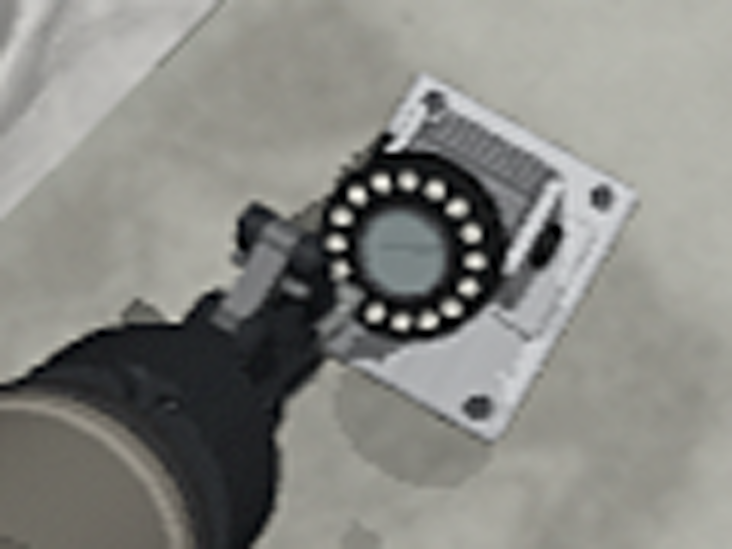

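The top crop shows the punch end near (345,315) over the edge of the ring. I'll draw the predicted outline on enlarged crops to check how it sits in the grip.

```bash
python3 - <<'E'
from h import *
c,C,o=pose();out=[]
for n in("side","top"):
    D=dict(np.load(n+"1.npz"));c0=proj(D,lens+.075*zc).round().astype(int)
    k=D["color"][c0[1]-20:c0[1]+20,c0[0]-20:c0[0]+20,::-1];k=cv2.resize(k,(400,400),interpolation=cv2.INTER_CUBIC);k2=k.copy()
    nose=c+.0415*C[:,1];X,Y,Zp=C[:,0],C[:,2],-C[:,1]
    def rect(a,b,z): return [(proj(D,nose+X*sx*a+Y*sy*b+Zp*z)-c0+20+.5)*10 for sx,sy in((1,1),(1,-1),(-1,-1),(-1,1))]
    for a,b,z,col in((.003,.007,0,(0,0,255)),(.006,.009,.026,(0,255,255)),(.006,.009,.075,(255,255,0))):
        cv2.polylines(k2,[np.int32(rect(a,b,z))],True,col,1)
    out.append(np.hstack([k,k2]))
cv2.imwrite("pics/ov.png",cv2.resize(np.vstack(out),(600,600)))
E
```

```text
(no output)
```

View pics/ov.png

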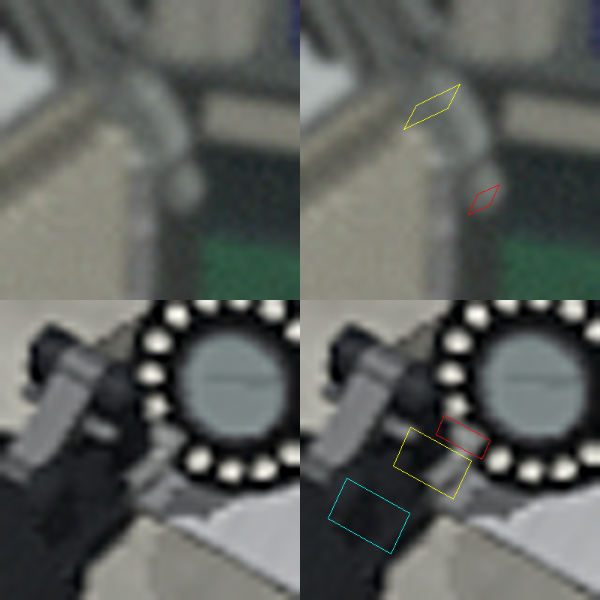

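```bash
python3 - <<'E'
from h import *
for n in("top0","side0","side1"):
    C_=cloud(dict(np.load(n+".npz")));l=(C_.reshape(-1,3)-lens)@np.c_[xc,yc,zc]*1000;r=np.hypot(l[:,0],l[:,1]);ok=abs(l[:,2])<12
    for a,b in((0,12),(12,17),(18,25),(25,32),(32,36)):
        m=ok&(r>=a)&(r<b);print(n,a,b,m.sum(),"z",np.median(l[m,2]).round(1),"std",l[m,2].std().round(1),end=" | ")
    m=ok&(r<45)&(l[:,2]>-7);rr=cv2.minAreaRect(l[m][:,:2].astype(np.float32));print("\n  ring rect",rr, "mean",l[ok&(r<30)][:,:2].mean(0))
c,C,o=pose();print(((c+.0415*C[:,1]-lens)@np.c_[xc,yc,zc]*1000).round(1))
E
```

```text
top0 0 12 94 z -3.2 std 1.7 | top0 12 17 101 z -2.4 std 2.3 | top0 18 25 194 z -4.0 std 1.6 | top0 25 32 277 z -4.2 std 1.9 | top0 32 36 60 z -5.3 std 2.4 | 
  ring rect ((-1.4267406463623047, 0.4129486083984375), (63.832759857177734, 65.72564697265625), 31.806142807006836) mean [ 0.50148082 -0.08415031]
side0 0 12 22 z -2.9 std 0.5 | side0 12 17 77 z -1.3 std 1.5 | side0 18 25 69 z -3.5 std 0.8 | side0 25 32 168 z -4.1 std 2.7 | side0 32 36 97 z -6.9 std 2.7 | 
  ring rect ((-0.7523002624511719, -1.8643417358398438), (65.68913269042969, 65.29082489013672), 88.99797058105469) mean [ 1.58261948 -4.11437921]
side1 0 12 20 z -2.6 std 0.5 | side1 12 17 84 z -1.7 std 1.5 | side1 18 25 61 z -3.4 std 0.9 | side1 25 32 170 z -4.3 std 2.6 | side1 32 36 96 z -7.4 std 2.7 | 
  ring rect ((-0.5174694061279297, -1.6769599914550781), (64.88919830322266, 65.56564331054688), 4.679355144500732) mean [ 0.82573663 -4.3356327 ]
[-0.2  2.  61.7]
```

Request:
play_rows:
  increments:
    - [[-0.0007, 0.0012, -0.0022], [-0.1, -0.1, 0.1]]
    - [[0, 0, 0], [0, 0, 0]]
    - [[0, 0, 0], [0, 0, 0]]
    - [[0, 0, 0], [0, 0, 0]]
    - [[0, 0, 0], [0, 0, 0]]

```text
t: 16.12
eef_pos: [0.5664, -0.163, 0.2155]
tool_rot: [-0.612, 0.707, -0.001, 0.354]
contact_force: [-0.4, -0.0, -1.4]
gripper_width: 0.125
```

```bash
python3 - <<'E'
from h import *
c,C,o=pose();print(((c+.0415*C[:,1]-lens)@np.c_[xc,yc,zc]*1000).round(1),abs(o["joint_vel"]).max(),o["gripper_width"],o["contact_force"],o["t"])
delta(c,Rf)
P0=cloud(dict(np.load("top0.npz")));out=[]
for n in("side","top"):
    D=read_camera(n);D0=np.load(n+"0.npz")
    for nm,X in(("pin",[.461,-.391,.058]),("clearkey",[.4656,-.1015,.048]),("loupe",[.40,-.19,.026])):
        u,v=proj(D,X).round().astype(int);a=D["color"][v-8:v+8,u-8:u+8].astype(int);b=D0["color"][v-8:v+8,u-8:u+8].astype(int);print(n,nm,abs(a-b).mean().round(1))
    out.append(cv2.resize(D["color"][...,::-1],(400,300),interpolation=cv2.INTER_AREA))
cv2.imwrite("pics/end.png",np.hstack(out))
E
```

```text
[-1.2 -0.5 60.2] 0.0018835006729848972 0.1252327105917539 [-0.39997104 -0.00603026 -1.35618514] 16.1167
at [ 0.5664 -0.163   0.2155] t 16.12 F [-0.4 -0.  -1.4] w 0.125
shift(tool,m) [0. 0. 0.]
turn(tool,deg) [ 0.01  0.01 -0.02]
side pin 5.2
side clearkey 5.7
side loupe 8.5
top pin 8.0
top clearkey 18.0
top loupe 10.7
```

View pics/end.png

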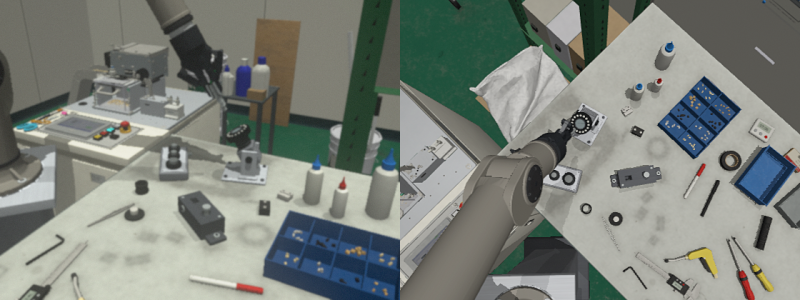

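The final picture shows the holder with only the pin in it and the other parts where they were. The arm is still, with the punch in front of the lens.

```bash
python3 -c "
from station import *
print(hand_in())"
```

```text
the job is handed in; nothing more can be done
None
```

I pressed the lamp, clear and arm keys in that order. Then I pulled the punch straight up out of its holder and presented it to the camera. The job was handed in at about 16 s of the 54 s allowed, with the gripper still holding the punch.

- **Keys:** Each key reached its stop, with the fingertips about 5 mm below the key's rest height. The push on the stops was about 21 to 30 N.
- **Presentation:** By the arm's own position readings the nose tip is 60.2 mm from the lens front. It is 1.2 mm and 0.5 mm off my first estimate of the lens axis, on purpose, because the second lens measurement sat about 1 mm to that side. The punch is turned within 0.02° of my measured lens axis and stand width.
- **Disagreements:**
  - The cameras and the arm's readings differ by 1 to 2 mm on where the nose is. The two views also differ by about 2 mm sideways on the lens centre.
  - Both views gave the stand turn as about -30.1° (-0.525 rad), just past the stated -0.5 rad limit. I used the measured value.
- **Rest of the scene:** The last picture shows the pin, loupe and die segments where they were. No contact with the camera showed in the force reading.

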